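# Swipe the induction hob up to full power

### The arm

A 6-joint arm with a two-finger parallel gripper is mounted at the origin on the work surface. World frame = base frame: x ahead of the robot, y to its left, z up, the work surface at z = 0. Lengths are in m, angles in rad, forces in N, time in s.
With the tool pointing down it reaches from about 0.275 to 0.85 m from the base axis. Payload 19 kg.
Tool frame: the origin (TCP) lies between the finger pads, 19 mm behind the fingertips; this is the grasp point; z points along the fingers, y is the line along which they close (so a half turn about z gives the same grasp; the last joint's range is limited). The gripper opens to 85 mm and grips with 20 to 120 N. Pads are 22 mm wide; open, the fingers measure 114 mm over their backs; the gripper's body (76 mm by 85 mm) begins 54 mm behind the grasp point. The pads swing forward as they close: fully open they stand 13 mm farther back than shut.
Start: joints at [1.153, 0.15, 1.437, -0, 1.554, -0.134], TCP at [0.161, 0.552, 0.25] pointing down, gripper open.
Joint ranges: [-2.8, 2.8], [-0.68, 2.1], [0.12, 2.68], [-1.39, 4.53], [0.16, 2.79], [-2.81, 2.81]. Speed limits (rad/s): [1.89, 1.89, 2.22, 3.01, 3.01, 3.01].

### API

Orientations are given as a rotation vector (axis times angle).
In Python, from cell import telemetry, cams, job gives the robot as it stands. The module is installed in compiled form; this text tells all that it offers.
- The arm moves only by the tool arm_command, never from a script. Its argument "increments" is one flat list of numbers, 4 for each row, row after row: the shift along the tool's x, y, z in m, then the turn about the tool's z in rad. In form: [tx, ty, tz, yaw, tx, ty, tz, yaw, ...]. A call has 1 to 20 rows; each row shifts and turns the commanded pose from where the row before left it, along the tool's axes as they then stand; what a row does not reach is not made up. A row lasts 1/8 s, in which the tool goes at most 62.5 mm and 10.7 degrees, less where a joint would pass 70% of its speed; a pose out of reach is approached as far as the arm can. A call with a gripper value outside its range is refused whole. "fingers" is the opening, from 0 (shut) to 1 (fully open), set as the call begins (left out, the last holds). The fingers move at their own pace and stop on an object; the grip force is fixed at half the most. Time passes only in rows, so rows that do not move let the fingers close. It gives the time, the measured TCP pose, the force, the opening and the grip force at its end, in the units of the state.
- telemetry.read_state(): the state, without advancing time (a new reading comes with each control period).
- cams.snapshot(name): name is "scene" or "top"; returns a dict with "color" (384x512x3 uint8, red, green, blue), "intrinsics" (3x3 intrinsics, pixels), "k1" (the pictures are not rectified: a ray, as slopes to the right and down, at radius r is drawn at 1 + k1 r^2 times it, then the intrinsics apply), "position" and "attitude" of the camera in the world. Camera axes: x right, y up, looking along -z (the intrinsics and any distortion apply to the point x, -y, -z); pixel columns grow to the right and rows downward; lengths in m; the calibration is good to about 2 mm. A picture is of the moment at which its call begins. There is no depth.
- job.close_job(): hands the job in; it is judged then, once.
The state is a dict: "t": time; "qpos": joint angles; "joint_vel": joint speeds; "joint_torque": joint torques, N m; "ee_pos": TCP position; "tool_rot": TCP orientation; "wrist_force": force on the tool from outside, world axes, zero at the start; "moment": the same for the moment, N m; "opening": finger opening in m; "gripper_force": force on a finger pad.
Only numpy, scipy, OpenCV 4.12 (cv2) and the standard library are available. Lean on these libraries where they do the work, as an engineer would, in place of code of your own. Each camera call takes 0.05 s, during which the arm holds its last target. There are 200 camera calls.

### The job

Switch on the induction hob under the saucepan with closed fingertips: lightly touch the power key at the left of its control panel for a moment, then set the fingertips on the shortest mark of the touch slider and slide them lightly along the row, over every mark, to the longest one. Finish while holding: leave the fingertips resting lightly on that longest mark, as a long touch there gives full power, and the program ends like that. Keep off the child-lock key at the right, and do not shift or pick up the saucepan or anything else on the counter.

Things in the scene. Friction and masses are not known exactly. Their poses are not given: they have to be found in the camera images.
- hob: Portable induction hob fixed on the counter: black slab 370 mm (its x) by 300 mm (its y), 60 mm high, turned by up to 0.25 rad. Origin: centre of its underside, on the counter. Its x points away from its user (the robot), its y to the user's left. The rear 272 mm is the cooking glass with the saucepan; the front 84 mm (hob x -180 to -96 mm) is the control panel.
- panel: Control panel: flat black glass strip 84 by 296 mm with white prints, its top 60 mm above the counter. Origin: centre of its top face, axes as the hob's. Bedded on a soft seal: it gives straight down about 1 mm per 3 N wherever touched (at most 4 mm, then rigid) and comes back when released. 2 to 6 N is a light touch; over 20 N is too hard.
- power_key (a point): Centre of the power key on the panel's top face, near its left end: a printed ring 22 mm across with a short bar through its gap. Flat, nothing moves separately. What counts for all touches is where the middle of the closed fingertips stands, the tool pointing roughly straight down.
- lock_key (a point): Centre of the child-lock key on the panel's top face, near its right end, 47 mm beyond the last slider mark: a printed padlock 17 by 21 mm. Not to be touched.
- mark1 (a point): Centre of the first slider mark from the left, on the panel's top face: a printed bar 7 mm wide (along the row) and 9 mm long (across it). The shortest bar: lowest power, 55 mm to the right of the power key. The seven marks lie in a straight row along the panel's long axis, 20 mm apart, running in the hob's -y direction (to the right).
- mark2 (a point): Centre of the second slider mark from the left, on the panel's top face: a printed bar 7 mm wide (along the row) and 12 mm long (across it).
- mark3 (a point): Centre of the third slider mark from the left, on the panel's top face: a printed bar 7 mm wide (along the row) and 15 mm long (across it).
- mark4 (a point): Centre of the fourth slider mark from the left, on the panel's top face: a printed bar 7 mm wide (along the row) and 18 mm long (across it).
- mark5 (a point): Centre of the fifth slider mark from the left, on the panel's top face: a printed bar 7 mm wide (along the row) and 21 mm long (across it).
- mark6 (a point): Centre of the sixth slider mark from the left, on the panel's top face: a printed bar 7 mm wide (along the row) and 24 mm long (across it).
- mark7 (a point): Centre of the seventh slider mark from the left, on the panel's top face: a printed bar 7 mm wide (along the row) and 27 mm long (across it). The longest bar: full power, at the right-hand end of the row.
- saucepan: Steel saucepan standing on the cooking glass behind the panel: 166 mm across, 72 mm high, one black handle along its +x axis reaching 215 mm from its centre, up to 87 mm above its foot. Origin: centre of its underside. The handle never reaches over the panel. Its wall stays 80 mm or more behind the row of marks. Leave it where it is.
- rolling_pin: Wooden rolling pin lying on the counter left of the hob, 420 mm long along its x axis, 52 mm thick, can roll. Origin: on the counter under its middle. Leave alone.
- cutter_large: Steel ring cutter 90 mm across, 40 mm high, standing on the counter in front of the hob, right or left. Origin: centre of its underside. Leave alone.
- cutter_small: Steel ring cutter 60 mm across, 40 mm high, standing on the counter in front of the middle of the hob. Origin: centre of its underside. Leave alone.
- spatula: Spatula with wooden handle, 270 mm long along its x axis, handle towards the robot, lying right of the hob. Origin: on the counter under its middle. Leave alone.
- jar: Glass storage jar 90 mm across, 130 mm high, to the right in front of the hob. Origin: centre of its underside. Leave alone.
- ramekin: White ramekin 86 mm across, 48 mm high, on the counter in front of the hob, left or right. Origin: centre of its underside. Leave alone.

How it is judged:
By the outcome, as a careful person would: the job done as asked, in the order asked, and still so for the second after the job is handed in, while the arm keeps its last pose, push and grip.
It also fails if it takes over 42 s, if anything falls off the work surface, if the arm or the gripper's body presses on something with over 40 N, if the wrist force passes 120 N, or if a joint passes its speed limit or range.

## Working session

There is one attempt and no reset: what is moved stays moved. The work goes in short steps, Python scripts to look and compute and a tool call to move; the robot and the scene stay as the last step left them, time stands still between calls to the robot, and variables do not carry over. Pictures are saved under pics/ and viewed, at most 10 in all, crops included, and the job is handed in when it is done.

Besides the shell and the picture viewer there is one more tool, called after "Call:" by a JSON object that holds its "method" and its "body". arm_command: Moves the arm, as the interface text tells. Its arguments: {"type":"object","properties":{"increments":{"type":"array","items":{"type":"number"}},"fingers":{"type":"number"}},"required":["increments"]}

```bash
mkdir -p pics; cat > h.py <<'E'
import numpy as np, cv2
from cell import telemetry, cams, job
from scipy.spatial.transform import Rotation as R
def rot(a):
    a=np.array(a,float)
    if a.shape==(3,3): return a
    return R.from_rotvec(a).as_matrix() if a.size==3 else R.from_quat(a).as_matrix()
def ray(s,uv,z):
    K=np.array(s["intrinsics"],float); d=np.array([s["k1"],0,0,0],float)
    p=cv2.undistortPoints(np.array(uv,float).reshape(-1,1,2),K,d).reshape(-1,2)
    v=np.c_[p[:,0],-p[:,1],-np.ones(len(p))]@rot(s["attitude"]).T
    c=np.array(s["position"]); return c+v*((z-c[2])/v[:,2])[:,None]
def pix(s,P):
    K=np.array(s["intrinsics"],float); q=(np.array(P)-s["position"])@rot(s["attitude"])
    q=q*[1,-1,-1]; return cv2.projectPoints(q.reshape(-1,1,3),np.zeros(3),np.zeros(3),K,np.array([s["k1"],0,0,0],float))[0].reshape(-1,2)
E
python3 - <<'E'
from h import *
print(telemetry.read_state())
for n in("scene","top"):
    s=cams.snapshot(n); print(n,{k:v for k,v in s.items() if k!="color"})
    np.save(n+".npy",s,allow_pickle=True)
    cv2.imwrite(f"pics/{n}0.png",s["color"][...,::-1])
E
```

```text
{'t': 0.0, 'qpos': array([ 1.15302061e+00,  1.50972670e-01,  1.43805436e+00, -5.25829276e-05,
        1.55380260e+00, -1.34002136e-01]), 'joint_vel': array([ 1.59977162e-03,  7.57445502e-05,  2.84835477e-04, -8.02320522e-04,
       -1.83886889e-03, -7.54973099e-04]), 'joint_torque': array([ 9.78923781e-04, -7.13063979e+01, -5.70862377e+01, -2.62402709e-04,
        9.01588064e-03, -2.84135083e-06]), 'ee_pos': array([0.16092678, 0.55177316, 0.24937143]), 'tool_rot': array([-4.44214352e-01, -3.10973877e+00,  1.89186850e-03]), 'wrist_force': array([-0.13626589, -0.20012464, -0.33779078]), 'moment': array([ 0.02341427, -0.0108107 , -0.01651563]), 'gripper_force': 0.0, 'opening': 0.08558588620636044}
scene {'intrinsics': array([[499.08038394,   0.        , 258.58564632],
       [  0.        , 499.08038394, 185.48099171],
       [  0.        ,   0.        ,   1.        ]]), 'k1': -0.08921226195067465, 'position': array([ 1.22871836, -0.28082658,  0.94414102]), 'attitude': array([0.62247332, 0.42085363, 1.14118656])}
top {'intrinsics': array([[346.61052781,   0.        , 258.84167427],
       [  0.        , 346.61052781, 189.57079912],
       [  0.        ,   0.        ,   1.        ]]), 'k1': 0.004180408005581556, 'position': array([ 0.4444972 , -0.01114109,  0.99383902]), 'attitude': array([ 0.04874862, -0.07319251, -1.55566128])}
```

View pics/top0.png

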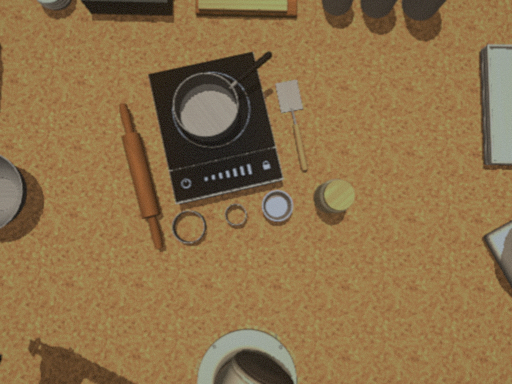

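View pics/scene0.png

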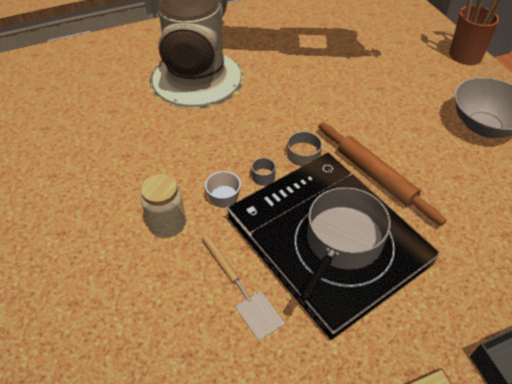

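The top view shows the power key near (186,184), marks from about (206,179) to (250,169), and the lock near (266,165). In the scene view the key is near (328,169), the marks run from about (309,178) to (268,201), and the lock is near (252,211). The front objects stand close to the hob and are at most 48 mm high.

```bash
python3 - <<'E'
from h import *
out=[]
for n,(x0,y0,x1,y1),zs in (("top",(170,150,284,205),1),("scene",(232,155,345,225),1)):
    s=np.load(n+".npy",allow_pickle=True).item()
    g=cv2.cvtColor(s["color"],cv2.COLOR_RGB2GRAY)
    sub=s["color"][y0:y1,x0:x1,::-1]
    cv2.imwrite(f"pics/{n}_c.png",cv2.resize(sub,None,fx=6,fy=6,interpolation=cv2.INTER_CUBIC))
    m=np.zeros_like(g); m[y0:y1,x0:x1]=(g[y0:y1,x0:x1]>95)
    k,l,st,c=cv2.connectedComponentsWithStats(m,connectivity=8)
    for i in range(1,k):
        if 3<=st[i,4]<150:
            yy,xx=np.where(l==i); w=g[yy,xx].astype(float)
            # weighted in dilated region
            d=cv2.dilate((l==i).astype(np.uint8),np.ones((3,3))); yy,xx=np.where(d); w=np.clip(g[yy,xx].astype(float)-40,0,None)
            u=[(xx*w).sum()/w.sum(),(yy*w).sum()/w.sum()]
            print(n,np.round(u,1),st[i,4],np.round(ray(s,[u],0.06)[0],4))
E
```

```text
top [265.9 165.4] 42 [ 0.5837 -0.0435  0.06  ]
top [249.  168.8] 32 [0.5737 0.0023 0.06  ]
top [241.8 170.4] 29 [0.5689 0.0216 0.06  ]
top [234.6 172. ] 24 [0.5641 0.0411 0.06  ]
top [227.4 173.6] 21 [0.5595 0.0606 0.06  ]
top [220.2 175.2] 19 [0.5549 0.08   0.06  ]
top [212.9 176.8] 13 [0.5502 0.0994 0.06  ]
top [205.7 178.5] 11 [0.5452 0.1189 0.06  ]
top [185.4 181.1] 17 [0.5374 0.1732 0.06  ]
top [186.6 186. ] 13 [0.5242 0.1698 0.06  ]
scene [305.5 154.9] 18 [0.4742 0.1443 0.06  ]
scene [339.3 159.2] 63 [0.5179 0.2155 0.06  ]
scene [326.8 167.6] 27 [0.5317 0.174  0.06  ]
scene [330.  170.4] 4 [0.5427 0.1771 0.06  ]
scene [309.6 178. ] 10 [0.5467 0.121  0.06  ]
scene [302.8 181.5] 16 [0.551  0.1013 0.06  ]
scene [296.3 185.4] 20 [0.5562 0.0821 0.06  ]
scene [289.5 189.2] 25 [0.5611 0.0625 0.06  ]
scene [282.6 192.9] 29 [0.5654 0.0432 0.06  ]
scene [275.8 196.9] 33 [0.5707 0.024  0.06  ]
scene [268.6 200.7] 38 [0.575  0.0043 0.06  ]
scene [251.2 209.9] 54 [ 0.585  -0.0419  0.06  ]
scene [236.5 218.8] 34 [ 0.5963 -0.0812  0.06  ]
scene [300.  222.6] 5 [0.6574 0.0451 0.06  ]
```

View pics/top_c.png

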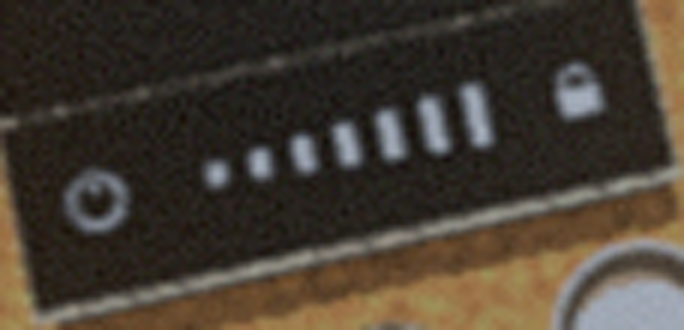

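View pics/scene_c.png

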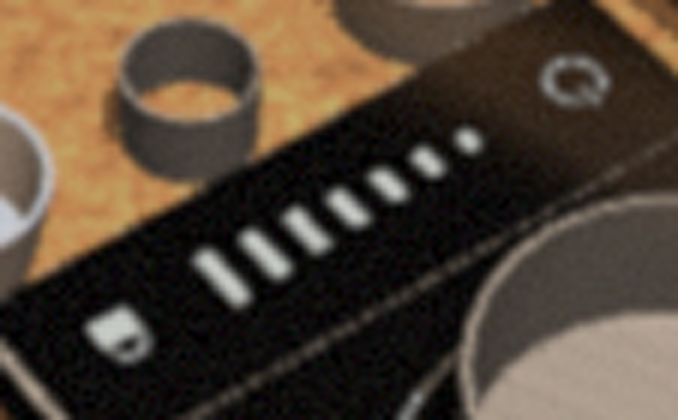

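Both views agree to about 2 mm. The averaged world points are power key (0.533, 0.1735), mark1 (0.546, 0.120) and mark7 (0.574, 0.003), with the hob turned about 0.238 rad. I'll close the fingers, turn the tool's y onto the row, and go above the power key.

Call:
{"method": "arm_command", "body": {"increments": [0,0,0,-0.13,0,0,0,-0.13,0,0,0,-0.13,0,0,0,-0.13,-0.0195,-0.0325,0,0,-0.0195,-0.0325,0,0,-0.0195,-0.0325,0,0,-0.0195,-0.0325,0,0,-0.0195,-0.0325,0,0,-0.0195,-0.0325,0,0,-0.0195,-0.0325,0,0,-0.0195,-0.0325,0,0,-0.0195,-0.0325,0,0,-0.0195,-0.0325,0,0,-0.0195,-0.0325,0,0,-0.0195,-0.0325,0,0,-0.0195,-0.0325,0,0,-0.0195,-0.0325,0,0], "fingers": 0}}

```text
t: 2.35
ee_pos: [0.5336, 0.1725, 0.2497]
tool_rot: [0.37, -3.119, 0.0]
wrist_force: [0.3, 0.8, -0.3]
opening: -0.0001
gripper_force: 0.0
```

```bash
cat >> h.py <<'E'
d=np.array([0.0283,-0.1167]); d/=np.linalg.norm(d)
M1=np.array([0.5460,0.1200]); PW=M1-0.055*d; M7=M1+0.12*d
def where():
    s=telemetry.read_state(); T=rot(s["tool_rot"]); p=s["ee_pos"]; tip=p+0.019*T[:,2]
    print("t",round(s["t"],2),"p",p.round(4),"tip",tip.round(4),"F",s["wrist_force"].round(2),"open",round(s["opening"],4))
    print("ydir err",round(np.degrees(np.arctan2(T[1,1],T[0,1])-np.arctan2(-d[1],-d[0])),2),"zaxis",T[:,2].round(4))
    for n,q in(("PW",PW),("M1",M1),("M7",M7)):
        v=np.r_[q,0.06]-tip; print(n,"tool delta mm",(T.T@v*1000).round(1))
E
python3 -c "
from h import *
where()"
```

```text
t 2.35 p [0.5336 0.1725 0.2497] tip [0.5336 0.1725 0.2307] F [ 0.28  0.77 -0.28] open -0.0001
ydir err -0.1 zaxis [-6.e-04 -1.e-04 -1.e+00]
PW tool delta mm [  0.2   1.1 170.7]
M1 tool delta mm [ 1.000e-01 -5.390e+01  1.707e+02]
M7 tool delta mm [-1.000e-01 -1.739e+02  1.707e+02]
```

Call:
{"method": "arm_command", "body": {"increments": [0,0.001,0.03,0,0,0,0.03,0,0,0,0.03,0,0,0,0.03,0,0,0,0.025,0,0,0,0.015,0,0,0,0.004,0,0,0,0,0,0,0,0,0]}}

```text
t: 3.48
ee_pos: [0.5331, 0.1745, 0.0869]
tool_rot: [-0.37, 3.118, -0.0]
wrist_force: [-0.6, -0.3, -0.7]
opening: -0.0002
gripper_force: 0.0
```

```bash
python3 - <<'E'
from h import *
where()
s=cams.snapshot("scene"); a=cv2.resize(s["color"][110:240,200:360,::-1],None,fx=3.5,fy=3.5,interpolation=cv2.INTER_CUBIC)
s=cams.snapshot("top"); b=cv2.resize(s["color"][130:210,150:290,::-1],None,fx=4,fy=4,interpolation=cv2.INTER_CUBIC)
cv2.imwrite("pics/near_s.png",a); cv2.imwrite("pics/near_t.png",b)
E
```

```text
t 3.48 p [0.5331 0.1745 0.0869] tip [0.5331 0.1745 0.0679] F [-0.61 -0.34 -0.68] open -0.0002
ydir err -0.09 zaxis [ 1.3e-03  1.0e-04 -1.0e+00]
PW tool delta mm [ 0.3 -1.   7.9]
M1 tool delta mm [  0.3 -56.    7.9]
M7 tool delta mm [ 1.00e-01 -1.76e+02  7.90e+00]
```

View pics/near_s.png

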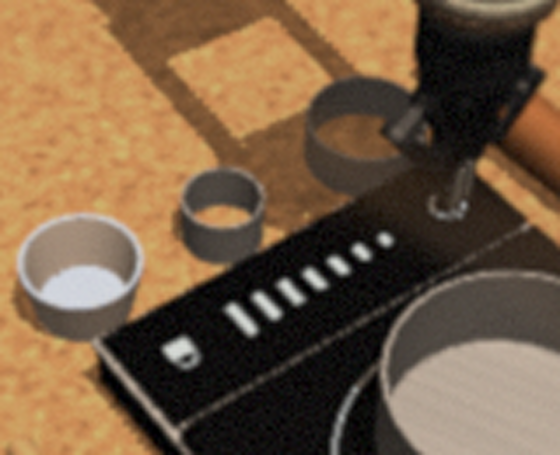

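The fingertips (crop about (450,205)) hang just above the power key ring, and nothing else is close. I'll descend in small steps.

Call:
{"method": "arm_command", "body": {"increments": [0,-0.001,0.003,0,0,0,0.003,0,0,0,0.001,0,0,0,0,0]}}

```text
t: 4.08
ee_pos: [0.5328, 0.1734, 0.0789]
tool_rot: [0.37, -3.119, 0.0]
wrist_force: [-0.7, 0.1, 0.3]
opening: -0.0002
gripper_force: 0.0
```

Call:
{"method": "arm_command", "body": {"increments": [0,0,0.001,0,0,0,0,0]}}

```text
t: 4.32
ee_pos: [0.533, 0.1735, 0.0781]
tool_rot: [-0.37, 3.12, -0.0]
wrist_force: [-0.6, 0.9, 3.0]
opening: 0.0003
gripper_force: 1.1
```

Call:
{"method": "arm_command", "body": {"increments": [0,0,0.0003,0,0,0,0,0,0,0,0,0,0,0,0,0]}}

```text
t: 4.82
ee_pos: [0.533, 0.1735, 0.0777]
tool_rot: [-0.37, 3.12, -0.0]
wrist_force: [0.9, 0.6, 3.8]
opening: -0.0003
gripper_force: 1.6
```

Call:
{"method": "arm_command", "body": {"increments": [0,0,-0.005,0,0,0,-0.007,0,0,0,0,0]}}

```text
t: 5.2
ee_pos: [0.5332, 0.1735, 0.0904]
tool_rot: [-0.37, 3.119, -0.0]
wrist_force: [0.4, 0.1, 0.2]
opening: 0.0003
gripper_force: 0.0
```

```bash
python3 -c "
from h import *
where()"
```

```text
t 5.2 p [0.5332 0.1735 0.0904] tip [0.5332 0.1735 0.0714] F [0.35 0.06 0.19] open 0.0003
ydir err -0.1 zaxis [ 1.e-03  1.e-04 -1.e+00]
PW tool delta mm [ 0.2 -0.  11.4]
M1 tool delta mm [  0.1 -55.   11.4]
M7 tool delta mm [-1.00e-01 -1.75e+02  1.15e+01]
```

Call:
{"method": "arm_command", "body": {"increments": [0,-0.015,0,0,0,-0.02,0,0,0,-0.015,0,0,0,-0.005,0,0,0,0,0.005,0,0,0,0.004,0,0,0,0.001,0,0,0,0,0]}}

```text
t: 6.2
ee_pos: [0.5457, 0.1203, 0.0796]
tool_rot: [0.371, -3.119, 0.0]
wrist_force: [-1.1, 0.1, 0.1]
opening: 0.0002
gripper_force: 0.0
```

```bash
python3 -c "
from h import *
where()"
```

```text
t 6.2 p [0.5457 0.1203 0.0796] tip [0.5457 0.1203 0.0606] F [-1.12  0.05  0.05] open 0.0002
ydir err -0.07 zaxis [-2.e-04 -1.e-04 -1.e+00]
PW tool delta mm [-0.2 54.7  0.6]
M1 tool delta mm [-0.3 -0.3  0.6]
M7 tool delta mm [  -0.4 -120.3    0.6]
```

Call:
{"method": "arm_command", "body": {"increments": [0,0,0.001,0,0,0,0.0009,0,0,0,0,0,0,0,0,0]}}

```text
t: 6.7
ee_pos: [0.5459, 0.1201, 0.078]
tool_rot: [-0.37, 3.119, 0.0]
wrist_force: [-0.7, 1.6, 2.8]
opening: 0.0001
gripper_force: 1.4
```

Call:
{"method": "arm_command", "body": {"increments": [0,0,0.0003,0,0,-0.002,0,0,0,-0.004,0,0,0,-0.004,0,0,0,-0.004,0,0,0,-0.004,0,0,0,-0.004,0,0,0,-0.004,0,0,0,-0.004,0,0]}}

```text
t: 7.82
ee_pos: [0.5529, 0.0906, 0.0775]
tool_rot: [0.37, -3.12, 0.0]
wrist_force: [-0.6, 2.8, 3.7]
opening: -0.0002
gripper_force: 2.1
```

```bash
python3 -c "
from h import *
where()"
```

```text
t 7.83 p [0.5529 0.0906 0.0775] tip [0.5529 0.0906 0.0585] F [-0.6   2.76  3.75] open -0.0002
ydir err -0.1 zaxis [-1.e-04 -1.e-04 -1.e+00]
PW tool delta mm [-0.1 85.2 -1.5]
M1 tool delta mm [-0.2 30.2 -1.5]
M7 tool delta mm [ -0.4 -89.8  -1.5]
```

Steady at about 4 N. I'll continue along the row.

Call:
{"method": "arm_command", "body": {"increments": [0,-0.004,0,0,0,-0.004,0,0,0,-0.004,0,0,0,-0.004,0,0,0,-0.004,0,0,0,-0.004,0,0,0,-0.004,0,0,0,-0.004,0,0,0,-0.004,0,0,0,-0.004,0,0,0,-0.004,0,0]}}

```text
t: 9.2
ee_pos: [0.5632, 0.0478, 0.0775]
tool_rot: [0.37, -3.12, 0.0]
wrist_force: [-0.3, 2.8, 4.4]
opening: 0.0002
gripper_force: 2.0
```

```bash
python3 -c "
from h import *
where()"
```

```text
t 9.2 p [0.5632 0.0478 0.0775] tip [0.5632 0.0478 0.0585] F [-0.3   2.82  4.37] open 0.0002
ydir err -0.1 zaxis [-0.e+00 -1.e-04 -1.e+00]
PW tool delta mm [-1.000e-01  1.292e+02 -1.500e+00]
M1 tool delta mm [-0.2 74.2 -1.5]
M7 tool delta mm [ -0.4 -45.8  -1.5]
```

Call:
{"method": "arm_command", "body": {"increments": [0,-0.004,0,0,0,-0.004,0,0,0,-0.004,0,0,0,-0.004,0,0,0,-0.004,0,0,0,-0.004,0,0,0,-0.004,0,0,0,-0.004,0,0,0,-0.004,0,0,0,-0.004,0,0,0,-0.004,0,0,0,-0.001,0,0,0,0,0,0,0,0,0,0]}}

```text
t: 10.95
ee_pos: [0.5737, 0.0041, 0.0775]
tool_rot: [-0.37, 3.12, -0.001]
wrist_force: [-0.4, -1.5, 3.6]
opening: 0.0
gripper_force: 1.9
```

```bash
python3 - <<'E'
from h import *
where()
s=cams.snapshot("scene"); a=cv2.resize(s["color"][110:240,200:360,::-1],None,fx=3.5,fy=3.5,interpolation=cv2.INTER_CUBIC)
cv2.imwrite("pics/end_s.png",a)
E
```

```text
t 10.95 p [0.5737 0.0041 0.0775] tip [0.5737 0.0041 0.0585] F [-0.36 -1.46  3.58] open 0.0
ydir err -0.1 zaxis [ 1.e-04 -6.e-04 -1.e+00]
PW tool delta mm [-1.000e-01  1.742e+02 -1.600e+00]
M1 tool delta mm [ -0.2 119.2  -1.5]
M7 tool delta mm [-0.4 -0.8 -1.5]
```

View pics/end_s.png

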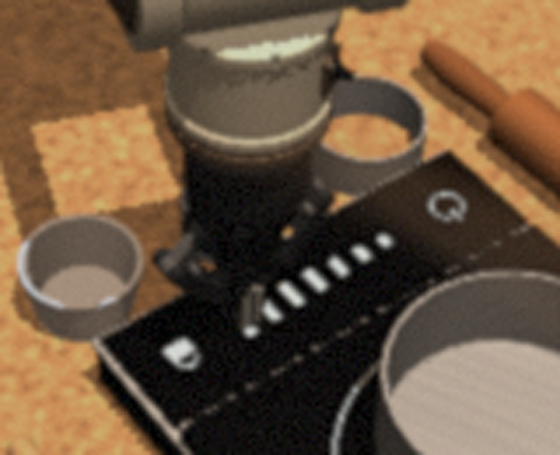

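The closed tips rest on the longest mark (crop about (245,322)), and nothing else has moved. I'll hold for a long touch, then hand in.

Call:
{"method": "arm_command", "body": {"increments": [0,-0.0005,0,0,0,0,0,0,0,0,0,0,0,0,0,0,0,0,0,0,0,0,0,0,0,0,0,0,0,0,0,0,0,0,0,0,0,0,0,0,0,0,0,0,0,0,0,0]}}

```text
t: 12.5
ee_pos: [0.5737, 0.0038, 0.0775]
tool_rot: [0.37, -3.12, 0.0]
wrist_force: [0.0, 2.8, 4.8]
opening: -0.0003
gripper_force: 2.0
```

```bash
python3 -c "
from h import *
where(); print(job.close_job())"
```

```text
t 12.5 p [0.5737 0.0038 0.0775] tip [0.5737 0.0038 0.0585] F [0.02 2.85 4.81] open -0.0003
ydir err -0.1 zaxis [-1.e-04 -1.e-04 -1.e+00]
PW tool delta mm [-1.000e-01  1.745e+02 -1.500e+00]
M1 tool delta mm [ -0.2 119.5  -1.5]
M7 tool delta mm [-0.4 -0.5 -1.5]
the job is handed in; nothing more can be done
None
```

I touched the power key, slid over all seven marks at about 3–5 N, and handed the job in at 12.5 s with the fingertips resting on the longest mark; the child-lock key was not touched, and the last picture showed nothing else moved.

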